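Switch over the fan with the flat screwdriver

TASK

Take the green-handled flat screwdriver from its wooden stand and use it to turn the slotted switch with the yellow ring a quarter turn clockwise (seen from above), from the dot mark to the bar mark, so that the extractor fan runs before the plates are inked. Leave the switch with the blue ring as it is, and put the screwdriver back upright in the pocket of its stand, fully down.

Things in the scene. Friction and masses are not known exactly. Their poses are not given: they have to be found in the camera images.
- screwdriver: flat screwdriver, upright in the stand, 155 mm, 0.12 kg. Origin: middle of the blade's lower edge; z up to the handle, y along the blade's width. Blade 18 (y) x 3 (x) mm, 18 high; shaft 10 mm thick; round guard 40 mm across, 75 to 81 mm above the tip, rests on the stand; green flat-sided handle from 81 to 155 mm, 22 (x) x 30 (y) mm. Grip across the 22 mm, 123 mm above the tip.
- pocket (a point): centre of the pocket's mouth in the top of the fixed wooden stand (80 x 90 x 85 mm), 85 mm above the worktop. The pocket, 16 (x) x 30 (y) mm, goes right through, with a small bevel at the mouth. The screwdriver hangs in it by its guard, tip 75 mm below this point, blade along the pocket's y axis either way round.
- yellow_slot (a point): centre of the slot's mouth in the white rotor (41 mm across) inside the yellow ring on a fixed grey box 90 mm square; 48 mm above the worktop. y along the slot, turning with the rotor; z up. The slot runs right across, 12 mm deep, 12 mm wide at the mouth, 6 mm in its lowest 5 mm. The ring (46 mm inside) stands 2 mm higher. A like box has a blue ring; the two swap places.
- yellow_rotor (a joint): yellow-ringed switch: 0 with the slot along its box's y axis (rest: dot mark at the left of the box), 1.571 a quarter turn clockwise seen from above (bar mark at the far side; stop at 1.62). Starts at 0 to 0.12, turns stiffly (0.05 N m of friction), stays where it is left. The blade has about 10 degrees of play either way in the slot, so turn a little farther.
- blue_rotor (a joint): other, blue-ringed switch: 0 with the slot along its box's y axis (rest: dot mark at the left of the box), 1.571 a quarter turn clockwise seen from above (bar mark at the far side; stop at 1.62). Starts at 0 to 0.12, turns stiffly (0.05 N m of friction), stays where it is left.

How it is judged:
On the way, in this order (a step that is already met when the one before it is completed fails the run):
1. the screwdriver's blade stands in the slot of the yellow-ringed switch, not yet turned (horizontal distance between screwdriver and yellow_slot below 0.014 m and z of screwdriver in the frame of yellow_slot below -0.003 m and angle between screwdriver's own z axis and vertical below 0.26 rad and value of joint yellow_rotor below 0.4 rad), for 0.1 s.
2. the yellow-ringed switch is turned a quarter turn (at least 70 degrees) with the blade in its slot (horizontal distance between screwdriver and yellow_slot below 0.014 m and z of screwdriver in the frame of yellow_slot below -0.003 m and angle between screwdriver's own z axis and vertical below 0.26 rad and value of joint yellow_rotor above 1.22 rad), for 0.1 s.
At the end, for the whole second after the job is handed in: The yellow-ringed switch is turned at least 70 degrees (1.22 rad), the blue-ringed one less than 0.35 rad; the screwdriver stands at rest in the pocket of its stand, tip within 15 mm of the pocket axis and 65 mm or more below its mouth, tilted less than 0.2 rad (value of joint yellow_rotor above 1.22 rad and value of joint blue_rotor below 0.35 rad and horizontal distance between screwdriver and pocket below 0.015 m and z of screwdriver in the frame of pocket below -0.065 m and angle between screwdriver's own z axis and vertical below 0.2 rad and linear speed of screwdriver below 0.05 m/s); the robot touches nothing.
It fails at once if the blue-ringed switch is turned (more than 0.35 rad) (value of joint blue_rotor above 0.35 rad).
It also fails if it takes over 53 s, if anything falls off the work surface, if the arm or the gripper's body presses on something with over 40 N, if the wrist force passes 120 N, or if a joint passes its speed limit or range.

ROBOT

A 7-joint arm with a two-finger parallel gripper is mounted at the origin on a cart in front of the work surface, level with it; the furniture and walls round the work are solid. World frame = base frame: x ahead of the robot, y to its left, z up, the work surface at z = 0. Lengths are in m, angles in rad, forces in N, time in s.
With the tool pointing down it reaches from about 0.4 to 0.75 m from the base axis. Payload 19.5 kg.
Tool frame: the origin (TCP) lies at the very end of the fingers, on their centre line; the grasp point (between the pads) lies 19 mm behind it (arm.tcp_to_grasp is the distance from the TCP to the grasp point, in m); z points along the fingers, y is the line along which they close (so a half turn about z gives the same grasp; the last joint's range is limited). The gripper opens to 85 mm and grips with 20 to 120 N. Pads are 22 mm wide; open, the fingers measure 114 mm over their backs; the gripper's body (76 mm by 85 mm) begins 54 mm behind the grasp point. The pads swing forward as they close: fully open they stand 13 mm farther back than shut.
Start: joints at [-1.176, 0.707, -0.028, 1.485, 0.022, 0.951, -0.075], TCP at [0.243, 0.521, 0.231] pointing down, gripper open.
Joint ranges: [-2.71, 2.71], [-0.32, 2.16], [-1.57, 1.52], [0, 2.45], [-1.46, 4.6], [0, 2.02], [-2.83, 2.83]. Speed limits (rad/s): [1.89, 1.89, 2.57, 2.57, 3.01, 3.01, 3.01].

INTERFACE

Orientations are given as a unit quaternion [w, x, y, z].
In Python, from plant import telemetry, grab_frame, calibration, job_done, boxes_of, outline_of, arm gives the robot as it stands.
- The arm moves only by the tool step_arm, never from a script. Its argument "plan" is a list of rows, each an object of numbers: "tx", "ty", "tz": the shift along the world's x, y, z in mm; "roll": the turn about the world's z in degrees; "fingers": the opening, from 0 (shut) to 1 (fully open). In form: [{"tx": .., "ty": .., "tz": .., "roll": .., "fingers": ..}, ...]. A call has 1 to 12 rows; each row shifts and turns the commanded pose from where the row before left it; what a row does not reach is not made up. A row lasts 1/8 s, in which the tool goes at most 62.5 mm and 10.7 degrees, less where a joint would pass 70% of its speed; a pose out of reach is approached as far as the arm can. A call with a gripper value outside its range is refused whole. The fingers move at their own pace and stop on an object; "newtons" is the grip in N (left out, the last holds). Time passes only in rows, so rows that do not move let the fingers close. It gives the time, the measured TCP pose, the force, the opening and the grip force at its end, in the units of the state.
- telemetry.get_state(): the state, without advancing time (a new reading comes with each control period).
- grab_frame(name): name is "scene" or "top"; returns the picture (400x640x3 uint8, red, green, blue); there is no depth.
- calibration(name): a dict with "K" (3x3 intrinsics, pixels), "pose" (4x4, takes a point from camera to world coordinates). Camera axes: x right, y down, z forward; pixel columns grow to the right and rows downward; lengths in m; the calibration is good to about 2 mm. A picture is of the moment at which its call begins. calibration takes no time and is no camera call.
- job_done(): hands the job in; it is judged then, once.
Trained networks look in the newest picture that a camera, given by its name, has taken for a name from the list of things; names that differ only in an ending like _2 or _b are one class to them, and where a whole thing is asked for, a point or a joint stands for the part that bears it (a point fixed in the world has none). Each returns a list of dicts, best first, with "score" (0 to 1); they miss things now and then, are a little off and sometimes report something else, mostly with a low value. They report only what shows in the picture. A call takes as long as a camera call.
- boxes_of(camera, label): "rect" ([left, top, right, bottom] in pixels, round what is visible of it).
- outline_of(camera, label): "mask" (400x640 bool, what is visible of it) and "rect" ([left, top, right, bottom] in pixels, round what is visible of it).
The state is a dict: "time_s": time; "joint_pos": joint angles; "qd": joint speeds; "tau": joint torques, N m; "ee_pos": TCP position; "tool_rot": TCP orientation; "wrist_force": force on the tool from outside, world axes, zero at the start; "ft_torque": the same for the moment, N m; "gripper_width": opening from 0.0 (shut) to 1.0 (fully open); "grip_force": force on a finger pad.
Only numpy, scipy, OpenCV 4.12 (cv2) and the standard library are available. Lean on these libraries where they do the work, as an engineer would, in place of code of your own. Each camera call takes 0.05 s, during which the arm holds its last target. There are 200 camera calls.

## Working session

There is one attempt and no reset: what is moved stays moved. The work goes in short steps, Python scripts to look and compute and a tool call to move; the robot and the scene stay as the last step left them, time stands still between calls to the robot, and variables do not carry over. Pictures are saved under pics/ and viewed, at most 10 in all, crops included, and the job is handed in when it is done.

Besides the shell and the picture viewer there is one more tool, called after ">>>" as name([rows], argument=value, ...), one row to a line, values as JSON. step_arm: Moves the arm, as the interface text tells. Its arguments: {"type":"object","properties":{"plan":{"type":"array","items":{"type":"object","properties":{"tx":{"type":"number"},"ty":{"type":"number"},"tz":{"type":"number"},"roll":{"type":"number"},"fingers":{"type":"number"}}}},"newtons":{"type":"number"}},"required":["plan"]}

```bash
mkdir -p pics; python3 - <<'E'
from plant import *
import cv2,numpy as np
for c in ("scene","top"):
    f=grab_frame(c); cv2.imwrite(f"pics/{c}0.png",f[:,:,::-1])
    k=calibration(c); print(c,np.round(k["K"],1).tolist(),np.round(k["pose"],3).tolist())
    for l in ("screwdriver","yellow_rotor","blue_rotor","yellow_slot"):
        print(l,[(round(b["score"],2),np.round(b["rect"],1).tolist()) for b in boxes_of(c,l)][:3])
s=telemetry.get_state(); print(s["time_s"],s["ee_pos"],s["tool_rot"],s["gripper_width"],arm.tcp_to_grasp)
E
```

```text
scene [[418.0, 0.0, 326.7], [0.0, 418.0, 201.0], [0.0, 0.0, 1.0]] [[0.751, -0.338, 0.568, 0.023], [-0.66, -0.357, 0.661, -0.695], [-0.021, -0.871, -0.491, 0.505], [0.0, 0.0, 0.0, 1.0]]
screwdriver [(0.97, [243.2, 144.9, 260.0, 190.8])]
yellow_rotor [(0.85, [416.4, 255.4, 437.2, 271.2])]
blue_rotor [(0.58, [312.0, 215.3, 330.8, 226.6]), (0.38, [417.7, 256.1, 441.2, 272.4])]
yellow_slot [(0.67, [417.8, 257.5, 439.0, 270.6])]
top [[456.3, 0.0, 323.8], [0.0, 456.3, 203.8], [0.0, 0.0, 1.0]] [[-0.014, -0.994, 0.108, 0.381], [-1.0, 0.013, -0.006, -0.116], [0.005, -0.108, -0.994, 1.185], [0.0, 0.0, 0.0, 1.0]]
screwdriver [(0.76, [230.9, 217.9, 253.9, 232.8])]
yellow_rotor [(0.52, [410.6, 180.2, 428.3, 197.1])]
blue_rotor [(0.52, [319.8, 203.2, 332.7, 221.9])]
yellow_slot [(0.53, [413.3, 181.3, 428.2, 199.2])]
0.5 [0.24322063 0.52098761 0.23124667] [-2.64843235e-05  2.16680580e-01  9.76242552e-01 -7.06486850e-05] 1.000299606465177 0.0187
```

View pics/scene0.png

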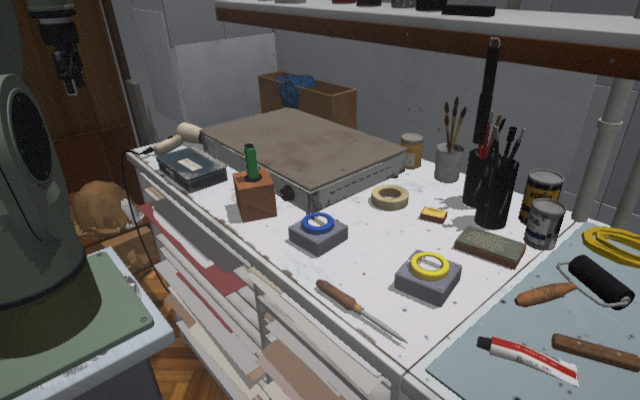

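View pics/top0.png

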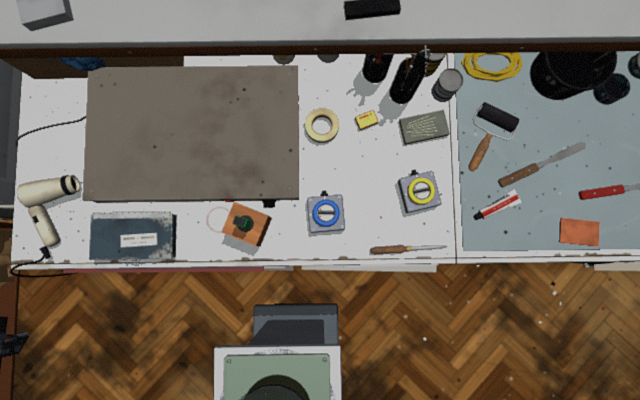

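The scene view shows the stand at about (255,195), the blue switch at (318,225) and the yellow one at (430,265). In the top view they are at (246,224), (326,213) and (420,191). Next I'll rectify both views onto the known height planes.

```bash
cat > h.py <<'E'
from plant import *
import cv2,numpy as np
def ray(c,uv,z):
    k=calibration(c);P=np.array(k["pose"]);d=P[:3,:3]@np.linalg.inv(k["K"])@np.array([*uv,1.])
    return (P[:3,3]+d*(z-P[2,3])/d[2])
def proj(c,p):
    k=calibration(c);P=np.array(k["pose"]);q=np.array(k["K"])@(P[:3,:3].T@(np.array(p)-P[:3,3]));return q[:2]/q[2]
def rect(c,img,ctr,z,s=.0005,n=300):
    # out pixel (n/2,n/2)=ctr ; up=+x, left=+y
    dst=np.float32([[0,0],[n,0],[n,n],[0,n]])
    src=np.float32([proj(c,[ctr[0]+(n/2-v)*s,ctr[1]+(n/2-u)*s,z]) for u,v in dst])
    return cv2.warpPerspective(img,cv2.getPerspectiveTransform(src,dst),(n,n),flags=cv2.INTER_CUBIC)
def xy(uv,ctr,s=.0005,n=300): return np.array([ctr[0]+(n/2-uv[1])*s,ctr[1]+(n/2-uv[0])*s])
E
python3 - <<'E'
from h import *
A=ray("top",(246,224),.085)[:2].round(3);Y=ray("top",(421,190),.05)[:2].round(3)
print("A",A,"Y",Y)
rows=[]
for c in("top","scene"):
    f=cv2.imread(f"pics/{c}0.png")
    a=rect(c,f,A,.085);y=rect(c,f,Y,.05)
    rows.append(np.hstack([a,y]))
    h=cv2.cvtColor(y,cv2.COLOR_BGR2HSV)
    m=cv2.inRange(h,(22,120,100),(35,255,255));cn=max(cv2.findContours(m,0,1)[0],key=cv2.contourArea)
    e=cv2.fitEllipse(cv2.convexHull(cn));print(c,"ring",xy(e[0],Y),e[1])
    h=cv2.cvtColor(a,cv2.COLOR_BGR2HSV)
    g=cv2.inRange(h,(40,60,20),(85,255,255)); M=cv2.moments(g); print("green",xy((M['m10']/M['m00'],M['m01']/M['m00']),A))
    print("px",proj(c,[*A,.085]))
cv2.imwrite("pics/rect.png",np.vstack(rows))
E
```

```text
A [0.454 0.065] Y [ 0.536 -0.368]
top ring [ 0.53501425 -0.3681115 ] (132.96726989746094, 133.63955688476562)
green [0.45724505 0.06883125]
px [245.96395426 224.03748876]
scene ring [ 0.52868928 -0.37387234] (132.6217041015625, 158.10357666015625)
green [0.47891332 0.10407283]
px [252.46257542 178.63195602]
```

View pics/rect.png

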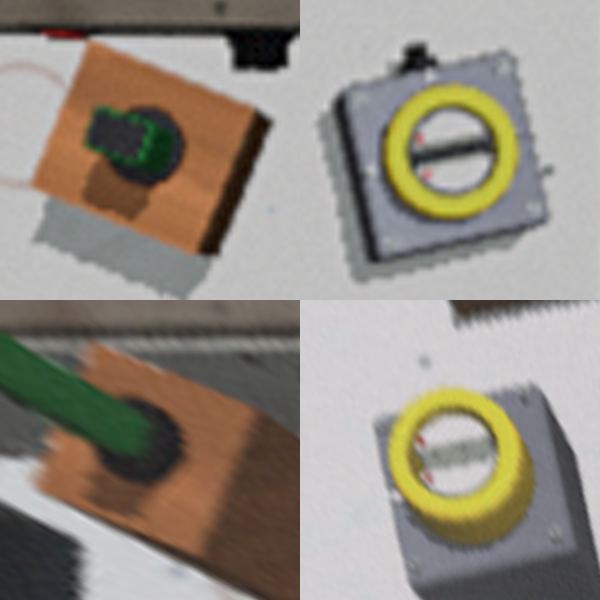

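The rectified views show the stand centre near crop pixel (145,145), with its long axis turned about 22° clockwise. The yellow ring is centred near (152,151), with its slot about 10° counter-clockwise from y. I'll refine these numbers.

```bash
python3 - <<'E'
from h import *
A=np.array([.4565,.0675]);Y=np.array([.535,-.369])
ims=[]
for c in("top","scene"):
    f=cv2.imread(f"pics/{c}0.png")
    y=rect(c,f,Y,.05,s=.00025);h=cv2.cvtColor(y,cv2.COLOR_BGR2HSV)
    m=cv2.inRange(h,(20,110,80),(38,255,255))
    cs,hi=cv2.findContours(m,cv2.RETR_CCOMP,1)
    holes=[k for k,q in zip(cs,hi[0]) if q[3]>=0]; k=max(holes,key=cv2.contourArea)
    e=cv2.fitEllipse(k); print(c,"hole",xy(e[0],Y,.00025).round(4),np.array(e[1])*.25,"mm (46)")
    if c=="top":
        g=cv2.cvtColor(y,cv2.COLOR_BGR2GRAY);d=np.zeros_like(g)
        cv2.circle(d,tuple(int(v) for v in e[0]),62,255,-1)
        d=((g<110)&(d>0)).astype(np.uint8); q=cv2.findNonZero(d).reshape(-1,2).astype(np.float32)
        vx,vy,x0,y0=cv2.fitLine(q,cv2.DIST_HUBER,0,.01,.01).ravel()
        print("slot yaw deg",np.degrees(np.arctan2(-vy,vx)),"ctr",xy((x0,y0),Y,.00025))
        a=rect(c,f,A,.085);h=cv2.cvtColor(a,cv2.COLOR_BGR2HSV)
        w=cv2.inRange(h,(3,90,60),(18,255,255)); k=max(cv2.findContours(w,0,1)[0],key=cv2.contourArea)
        r=cv2.minAreaRect(k);print("stand",xy(r[0],A),np.array(r[1])*.5,r[2])
    t=rect(c,f,A,.165,s=.00025); g=rect(c,f,A,.091,s=.00025)
    for i in(t,g): cv2.circle(i,(150,150),2,(0,0,255),-1)
    cv2.circle(g,(150,150),80,(0,0,255),1)
    box=cv2.boxPoints(((150,150),(120,88),22.)).astype(int); cv2.polylines(t,[box],True,(0,0,255),1)
    ims.append(np.hstack([t,g]))
cv2.imwrite("pics/rect2.png",np.vstack(ims))
E
```

```text
top hole [ 0.5354 -0.3687] [43.62377548 45.73462677] mm (46)
slot yaw deg 11.187649 ctr [ 0.53562179 -0.36846488]
stand [0.45474852 0.06760355] [92.30463409 79.41352081] 22.380136489868164
scene hole [ 0.534  -0.3708] [42.28100586 44.55714035] mm (46)
```

View pics/rect2.png

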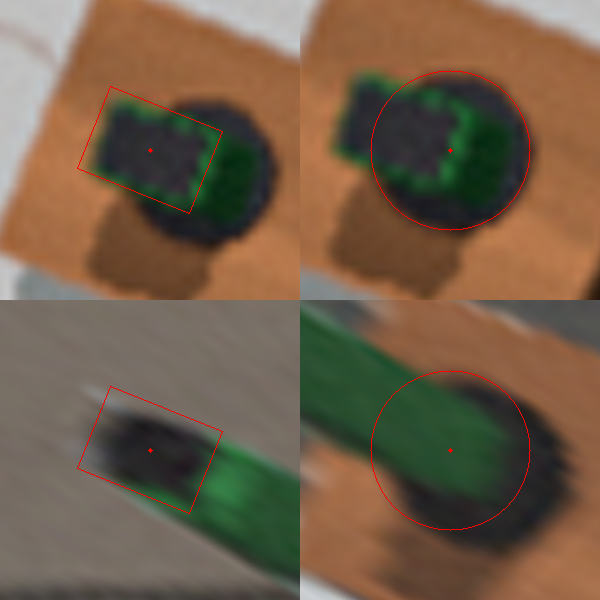

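>>> step_arm([
  {"tx": 17.7,"ty": -37.9,"roll": -7.25,"fingers": 1},
  {"tx": 17.7,"ty": -37.9,"roll": -7.25},
  {"tx": 17.7,"ty": -37.9,"roll": -7.25},
  {"tx": 17.7,"ty": -37.9,"roll": -7.25},
  {"tx": 17.7,"ty": -37.9,"roll": -7.25},
  {"tx": 17.7,"ty": -37.9,"roll": -7.25},
  {"tx": 17.7,"ty": -37.9,"roll": -7.25},
  {"tx": 17.7,"ty": -37.9,"roll": -7.25},
  {"tx": 17.7,"ty": -37.9,"roll": -7.25},
  {"tx": 17.7,"ty": -37.9,"roll": -7.25},
  {"tx": 17.7,"ty": -37.9,"roll": -7.25},
  {"tx": 17.7,"ty": -37.9,"roll": -7.25},
])

```text
invalid input
```

>>> step_arm([
  {},
  {},
])

```text
invalid input
```

```bash
cat >> h.py <<'E'
def st():
    s=telemetry.get_state();w,x,y,z=s["tool_rot"]
    ya=np.degrees(np.arctan2(1-2*(x*x+z*z),2*(x*y-w*z)));zz=1-2*(x*x+y*y)
    print(round(s["time_s"],2),np.round(s["ee_pos"],4),"yaw_y",round(ya,2),"zz",round(zz,4),"F",np.round(s["wrist_force"],1),"M",np.round(s["ft_torque"],2),"w",round(s["gripper_width"],3),"g",s["grip_force"],np.round(s["joint_pos"],2))
E
python3 -c "from h import *;st()"
```

```text
0.5 [0.2432 0.521  0.2312] yaw_y 64.97 zz -1.0 F [ 0.2  0.3 -0.5] M [-0.01  0.05  0.04] w 1.0 g 0.0 [-1.18  0.71 -0.03  1.48  0.02  0.95 -0.08]
```

>>> step_arm([
  {"tx": 17.7,"ty": -37.9,"tz": 0,"roll": -7.25,"fingers": 1},
  {"tx": 17.7,"ty": -37.9,"tz": 0,"roll": -7.25,"fingers": 1},
  {"tx": 17.7,"ty": -37.9,"tz": 0,"roll": -7.25,"fingers": 1},
  {"tx": 17.7,"ty": -37.9,"tz": 0,"roll": -7.25,"fingers": 1},
  {"tx": 17.7,"ty": -37.9,"tz": 0,"roll": -7.25,"fingers": 1},
  {"tx": 17.7,"ty": -37.9,"tz": 0,"roll": -7.25,"fingers": 1},
  {"tx": 17.7,"ty": -37.9,"tz": 0,"roll": -7.25,"fingers": 1},
  {"tx": 17.7,"ty": -37.9,"tz": 0,"roll": -7.25,"fingers": 1},
  {"tx": 17.7,"ty": -37.9,"tz": 0,"roll": -7.25,"fingers": 1},
  {"tx": 17.7,"ty": -37.9,"tz": 0,"roll": -7.25,"fingers": 1},
  {"tx": 17.7,"ty": -37.9,"tz": 0,"roll": -7.25,"fingers": 1},
  {"tx": 17.7,"ty": -37.9,"tz": 0,"roll": -7.25,"fingers": 1},
], newtons=60)

```text
time_s: 2.0
ee_pos: [0.4562, 0.065, 0.2314]
tool_rot: [-0.0, 0.83, 0.557, 0.0]
wrist_force: [0.8, 0.6, -0.7]
gripper_width: 1.002
grip_force: 0.0
```

>>> step_arm([
  {"tx": 0,"ty": 0,"tz": 0,"roll": 0,"fingers": 1},
  {"tx": 0,"ty": 0,"tz": 0,"roll": 0,"fingers": 1},
])

```text
time_s: 2.25
ee_pos: [0.4555, 0.0667, 0.2312]
tool_rot: [-0.0, 0.829, 0.559, -0.0]
wrist_force: [1.1, -0.1, -0.1]
gripper_width: 1.001
grip_force: 0.0
```

```bash
python3 -c "from h import *;st()"
```

```text
2.25 [0.4555 0.0667 0.2312] yaw_y -21.97 zz -1.0 F [ 1.1 -0.1 -0.1] M [ 0.01 -0.03 -0.02] w 1.001 g 0.0 [-0.41  0.57  0.34  1.89 -0.27  0.73 -0.3 ]
```

>>> step_arm([
  {"tx": 0,"ty": 0,"tz": -30,"roll": 0,"fingers": 1},
  {"tx": 0,"ty": 0,"tz": -30,"roll": 0,"fingers": 1},
  {"tx": 0,"ty": 0,"tz": -30,"roll": 0,"fingers": 1},
  {"tx": 0,"ty": 0,"tz": -27,"roll": 0,"fingers": 1},
  {"tx": 0,"ty": 0,"tz": 0,"roll": 0,"fingers": 1},
  {"tx": 0,"ty": 0,"tz": 0,"roll": 0,"fingers": 0},
  {"tx": 0,"ty": 0,"tz": 0,"roll": 0,"fingers": 0},
  {"tx": 0,"ty": 0,"tz": 0,"roll": 0,"fingers": 0},
  {"tx": 0,"ty": 0,"tz": 0,"roll": 0,"fingers": 0},
  {"tx": 0,"ty": 0,"tz": 0,"roll": 0,"fingers": 0},
  {"tx": 0,"ty": 0,"tz": 0,"roll": 0,"fingers": 0},
  {"tx": 0,"ty": 0,"tz": 0,"roll": 0,"fingers": 0},
], newtons=60)

```text
time_s: 3.75
ee_pos: [0.4558, 0.0663, 0.1148]
tool_rot: [0.0, 0.829, 0.559, 0.0]
wrist_force: [-1.9, 0.9, 9.6]
gripper_width: 0.251
grip_force: 58.2
```

```bash
python3 -c "from h import *;st()"
```

```text
3.75 [0.4558 0.0663 0.1148] yaw_y -22.03 zz -1.0 F [-1.9  0.9  9.6] M [ 0.17  0.27 -0.15] w 0.251 g 58.23373854160309 [-0.33  0.76  0.2   2.03 -0.38  0.39 -0.21]
```

>>> step_arm([
  {"tx": 0,"ty": 0,"tz": 20,"roll": 0,"fingers": 0},
  {"tx": 0,"ty": 0,"tz": 35,"roll": 0,"fingers": 0},
  {"tx": 0,"ty": 0,"tz": 35,"roll": 0,"fingers": 0},
  {"tx": 0,"ty": 0,"tz": 30,"roll": 0,"fingers": 0},
  {"tx": 0,"ty": 0,"tz": 0,"roll": 0,"fingers": 0},
])

```text
time_s: 4.38
ee_pos: [0.4562, 0.0663, 0.2358]
tool_rot: [0.0, 0.829, 0.559, 0.001]
wrist_force: [-1.2, 0.9, -2.4]
gripper_width: 0.253
grip_force: 58.9
```

>>> step_arm([
  {"tx": 8,"ty": -44,"tz": 0,"roll": 3.3,"fingers": 0},
  {"tx": 8,"ty": -44,"tz": 0,"roll": 3.3,"fingers": 0},
  {"tx": 8,"ty": -44,"tz": 0,"roll": 3.3,"fingers": 0},
  {"tx": 8,"ty": -44,"tz": 0,"roll": 3.3,"fingers": 0},
  {"tx": 8,"ty": -44,"tz": 0,"roll": 3.3,"fingers": 0},
  {"tx": 8,"ty": -44,"tz": 0,"roll": 3.3,"fingers": 0},
  {"tx": 8,"ty": -44,"tz": 0,"roll": 3.3,"fingers": 0},
  {"tx": 8,"ty": -44,"tz": 0,"roll": 3.3,"fingers": 0},
  {"tx": 8,"ty": -44,"tz": 0,"roll": 3.3,"fingers": 0},
  {"tx": 7.3,"ty": -40,"tz": 0,"roll": 3.3,"fingers": 0},
  {"tx": 0,"ty": 0,"tz": 0,"roll": 0,"fingers": 0},
  {"tx": 0,"ty": 0,"tz": 0,"roll": 0,"fingers": 0},
])

```text
time_s: 5.88
ee_pos: [0.5348, -0.3691, 0.2333]
tool_rot: [-0.001, 0.636, 0.771, 0.0]
wrist_force: [0.5, 0.4, -0.5]
gripper_width: 0.252
grip_force: 59.1
```

>>> step_arm([
  {"tx": 0,"ty": 0,"tz": -30,"roll": 0,"fingers": 0},
  {"tx": 0,"ty": 0,"tz": -20,"roll": 0,"fingers": 0},
  {"tx": 0,"ty": 0,"tz": 0,"roll": 0,"fingers": 0},
])

```text
time_s: 6.25
ee_pos: [0.5347, -0.3685, 0.1832]
tool_rot: [-0.001, 0.636, 0.772, 0.0]
wrist_force: [0.3, -0.2, -0.9]
gripper_width: 0.251
grip_force: 59.1
```

```bash
python3 - <<'E'
from h import *
st();f=grab_frame("scene");g=grab_frame("top");p=telemetry.get_state()["ee_pos"]
for z in(.078,):
    q=proj("scene",[p[0],p[1],p[2]-.1048]);print("expected tip px",q)
    q=q.round().astype(int)
c=cv2.resize(f[q[1]-85:q[1]+50,q[0]-60:q[0]+60,::-1],None,fx=4,fy=4,interpolation=2)
cv2.circle(c,(240,340),3,(0,0,255),-1)
cv2.imwrite("pics/above.png",c)
E
```

```text
6.25 [ 0.5347 -0.3685  0.1832] yaw_y 11.02 zz -1.0 F [ 0.3 -0.2 -0.9] M [ 0.02  0.   -0.04] w 0.251 g 59.09442901611328 [ 0.51  0.89  0.09  1.24 -0.09  1.02  0.81]
expected tip px [431.19439636 248.14983767]
```

View pics/above.png

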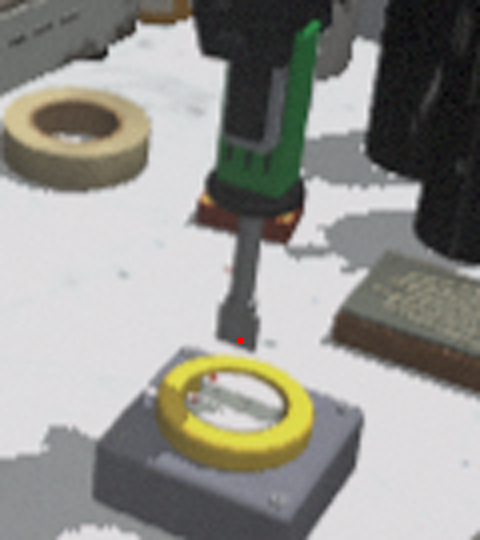

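The crop shows the blade tip at about (238,340), within half a pixel of the expected position. It is aligned with the slot below, so I'll lower it.

>>> step_arm([
  {"tx": 0,"ty": -1,"tz": -15,"roll": 0,"fingers": 0},
  {"tx": 0,"ty": 0,"tz": -10,"roll": 0,"fingers": 0},
  {"tx": 0,"ty": 0,"tz": -4,"roll": 0,"fingers": 0},
  {"tx": 0,"ty": 0,"tz": -4,"roll": 0,"fingers": 0},
  {"tx": 0,"ty": 0,"tz": -2,"roll": 0,"fingers": 0},
  {"tx": 0,"ty": 0,"tz": 0,"roll": 0,"fingers": 0},
])

```text
time_s: 7.1
ee_pos: [0.535, -0.3708, 0.1493]
tool_rot: [0.0, 0.636, 0.771, -0.0]
wrist_force: [0.4, -0.0, -0.7]
gripper_width: 0.252
grip_force: 59.1
```

>>> step_arm([
  {"tx": 0,"ty": 0,"tz": -2,"roll": 0,"fingers": 0},
  {"tx": 0,"ty": 0,"tz": -2,"roll": 0,"fingers": 0},
  {"tx": 0,"ty": 0,"tz": 0,"roll": 0,"fingers": 0},
])

```text
time_s: 7.48
ee_pos: [0.5349, -0.3707, 0.1451]
tool_rot: [-0.0, 0.636, 0.771, -0.0]
wrist_force: [0.7, 0.4, -1.3]
gripper_width: 0.249
grip_force: 59.1
```

```bash
python3 -c "from h import *;st()"
```

```text
7.47 [ 0.5349 -0.3707  0.1451] yaw_y 10.98 zz -1.0 F [ 0.7  0.4 -1.3] M [ 0.01 -0.04  0.01] w 0.249 g 59.06639277935028 [ 0.52  0.93  0.09  1.28 -0.09  0.94  0.82]
```

>>> step_arm([
  {"tx": 0,"ty": 1,"tz": -1.5,"roll": 0,"fingers": 0},
  {"tx": 0,"ty": 0,"tz": -1,"roll": 0,"fingers": 0},
  {"tx": 0,"ty": 0,"tz": 0,"roll": 0,"fingers": 0},
])

```text
time_s: 7.85
ee_pos: [0.5349, -0.3698, 0.1427]
tool_rot: [-0.0, 0.636, 0.771, -0.0]
wrist_force: [0.4, 0.3, -0.9]
gripper_width: 0.25
grip_force: 59.1
```

```bash
python3 -c "from h import *;st()"
```

```text
7.85 [ 0.5349 -0.3698  0.1427] yaw_y 10.97 zz -1.0 F [ 0.4  0.3 -0.9] M [-0.03 -0.07 -0.01] w 0.25 g 59.0675550699234 [ 0.52  0.93  0.09  1.28 -0.09  0.93  0.82]
```

>>> step_arm([
  {"tx": 0,"ty": 0,"tz": 0,"roll": -5,"fingers": 0},
  {"tx": 0,"ty": 0,"tz": 0,"roll": -7,"fingers": 0},
  {"tx": 0,"ty": 0,"tz": 0,"roll": -7,"fingers": 0},
  {"tx": 0,"ty": 0,"tz": 0,"roll": -7,"fingers": 0},
  {"tx": 0,"ty": 0,"tz": 0,"roll": -7,"fingers": 0},
  {"tx": 0,"ty": 0,"tz": 0,"roll": -7,"fingers": 0},
  {"tx": 0,"ty": 0,"tz": 0,"roll": 0,"fingers": 0},
])

```text
time_s: 8.72
ee_pos: [0.5353, -0.3698, 0.1428]
tool_rot: [0.0, 0.862, 0.508, 0.0]
wrist_force: [2.5, -0.8, -1.6]
gripper_width: 0.253
grip_force: 59.1
```

```bash
python3 -c "from h import *;st()"
```

```text
8.72 [ 0.5353 -0.3698  0.1428] yaw_y -28.97 zz -1.0 F [ 2.5 -0.8 -1.6] M [-0.21 -0.69  0.03] w 0.253 g 59.13015425205231 [ 0.44  0.95  0.28  1.29 -0.28  0.94  0.27]
```

>>> step_arm([
  {"tx": 0,"ty": 0,"tz": 0,"roll": -7,"fingers": 0},
  {"tx": 0,"ty": 0,"tz": 0,"roll": -7,"fingers": 0},
  {"tx": 0,"ty": 0,"tz": 0,"roll": -7,"fingers": 0},
  {"tx": 0,"ty": 0,"tz": 0,"roll": -7,"fingers": 0},
  {"tx": 0,"ty": 0,"tz": 0,"roll": -7,"fingers": 0},
  {"tx": 0,"ty": 0,"tz": 0,"roll": -7,"fingers": 0},
  {"tx": 0,"ty": 0,"tz": 0,"roll": -7,"fingers": 0},
  {"tx": 0,"ty": 0,"tz": 0,"roll": -5,"fingers": 0},
  {"tx": 0,"ty": 0,"tz": 0,"roll": -3,"fingers": 0},
  {"tx": 0,"ty": 0,"tz": 0,"roll": 0,"fingers": 0},
  {"tx": 0,"ty": 0,"tz": 0,"roll": 0,"fingers": 0},
])

```text
time_s: 10.1
ee_pos: [0.535, -0.3696, 0.1428]
tool_rot: [-0.0, 0.999, 0.036, 0.0]
wrist_force: [1.6, 2.4, 0.4]
gripper_width: 0.252
grip_force: 59.4
```

```bash
python3 - <<'E'
from h import *
st();f=grab_frame("scene");q=proj("scene",[.535,-.37,.05]).round().astype(int)
cv2.imwrite("pics/turned.png",cv2.resize(f[q[1]-85:q[1]+40,q[0]-60:q[0]+60,::-1],None,fx=4,fy=4,interpolation=2))
E
```

```text
10.1 [ 0.535  -0.3696  0.1428] yaw_y -85.87 zz -1.0 F [1.6 2.4 0.4] M [ 0.66 -0.39  0.04] w 0.252 g 59.372432827949524 [ 0.33  0.99  0.55  1.29 -0.55  1.01 -0.53]
```

View pics/turned.png

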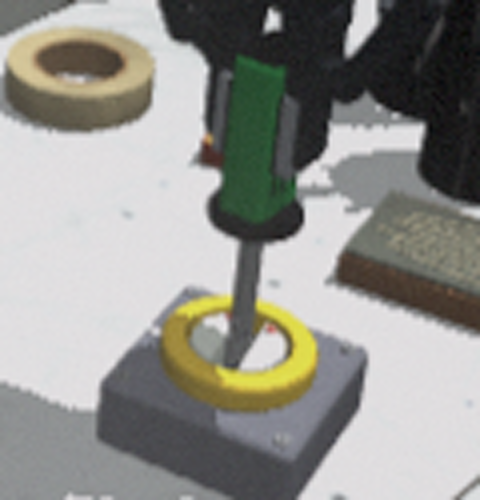

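The crop shows the blade still in the slot near (235,350), and the slot now runs near to far. I'll lift out and check the angle.

>>> step_arm([
  {"tx": 0,"ty": 0,"tz": 0,"roll": 4,"fingers": 0},
  {"tx": 0,"ty": 0,"tz": 10,"roll": 0,"fingers": 0},
  {"tx": 0,"ty": 0,"tz": 20,"roll": 0,"fingers": 0},
  {"tx": 0,"ty": 0,"tz": 30,"roll": 0,"fingers": 0},
  {"tx": 0,"ty": 0,"tz": 32,"roll": 0,"fingers": 0},
  {"tx": 0,"ty": 0,"tz": 0,"roll": 0,"fingers": 0},
])

```text
time_s: 10.9
ee_pos: [0.5352, -0.3707, 0.2375]
tool_rot: [0.001, 0.998, 0.069, 0.001]
wrist_force: [0.2, 0.9, -1.4]
gripper_width: 0.248
grip_force: 59.4
```

>>> step_arm([
  {"tx": -8,"ty": 44,"tz": 0,"roll": 6,"fingers": 0},
  {"tx": -8,"ty": 44,"tz": 0,"roll": 6,"fingers": 0},
  {"tx": -8,"ty": 44,"tz": 0,"roll": 6,"fingers": 0},
  {"tx": -8,"ty": 44,"tz": 0,"roll": 6,"fingers": 0},
  {"tx": 0,"ty": 0,"tz": 0,"roll": 0,"fingers": 0},
])

```text
time_s: 11.52
ee_pos: [0.5028, -0.1909, 0.2348]
tool_rot: [-0.001, 0.961, 0.277, 0.0]
wrist_force: [0.1, -1.4, -1.1]
gripper_width: 0.248
grip_force: 59.5
```

```bash
python3 - <<'E'
from h import *
st();Y=(.535,-.3695)
a=[cv2.resize(rect(c,grab_frame(c)[:,:,::-1].copy(),Y,.05),(400,400)) for c in("top","scene")]
cv2.imwrite("pics/slot.png",np.hstack(a))
E
```

```text
11.53 [ 0.5028 -0.1909  0.2348] yaw_y -57.79 zz -1.0 F [ 0.1 -1.4 -1.1] M [-0.03 -0.02  0.  ] w 0.248 g 59.49268162250519 [ 0.05  0.7   0.5   1.62 -0.4   0.92 -0.32]
```

View pics/slot.png

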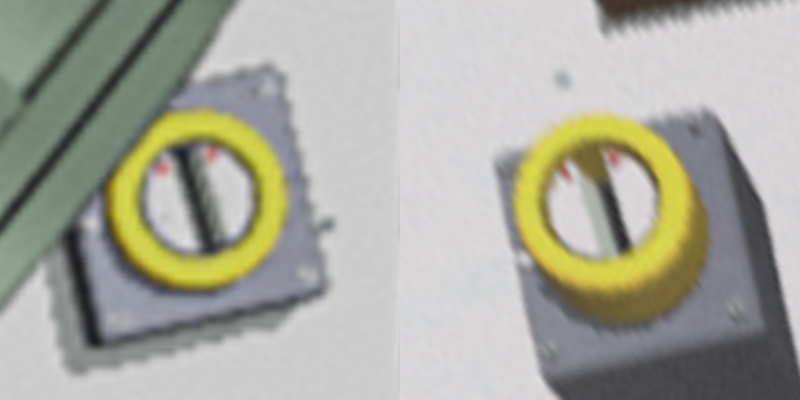

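The slot at crop pixel (195,200) is now parallel to the box's side, so it has turned about 90°. I'll return to the stand.

>>> step_arm([
  {"tx": -7.8,"ty": 42.8,"tz": 0,"roll": 6,"fingers": 0},
  {"tx": -7.8,"ty": 42.8,"tz": 0,"roll": 6,"fingers": 0},
  {"tx": -7.8,"ty": 42.8,"tz": 0,"roll": 6,"fingers": 0},
  {"tx": -7.8,"ty": 42.8,"tz": 0,"roll": 6,"fingers": 0},
  {"tx": -7.8,"ty": 42.8,"tz": 0,"roll": 6,"fingers": 0},
  {"tx": -7.8,"ty": 42.8,"tz": 0,"roll": 5.8,"fingers": 0},
  {"tx": 0,"ty": 0,"tz": 0,"roll": 0,"fingers": 0},
  {"tx": 0,"ty": 0,"tz": 0,"roll": 0,"fingers": 0},
])

```text
time_s: 12.62
ee_pos: [0.4565, 0.0617, 0.2347]
tool_rot: [0.0, 0.831, 0.556, -0.0]
wrist_force: [0.7, -0.2, -1.6]
gripper_width: 0.248
grip_force: 59.6
```

>>> step_arm([
  {"tx": 0,"ty": 0,"tz": -20,"roll": 0,"fingers": 0},
  {"tx": 0,"ty": 0,"tz": -10,"roll": 0,"fingers": 0},
  {"tx": 0,"ty": 0,"tz": 0,"roll": 0,"fingers": 0},
])

```text
time_s: 13.0
ee_pos: [0.4561, 0.0622, 0.2044]
tool_rot: [-0.0, 0.831, 0.557, -0.001]
wrist_force: [1.2, -0.1, -1.0]
gripper_width: 0.252
grip_force: 59.6
```

```bash
python3 - <<'E'
from h import *
st();f=grab_frame("scene");p=telemetry.get_state()["ee_pos"]
q=proj("scene",[p[0],p[1],p[2]-.1048]);print("tip px",q,"pocket px",proj("scene",[.4555,.067,.085]));q=q.round().astype(int)
c=cv2.resize(f[q[1]-75:q[1]+60,q[0]-60:q[0]+60,::-1],None,fx=4,fy=4,interpolation=2)
cv2.circle(c,(240,300),3,(0,0,255),-1)
pts=[proj("scene",[.4555+np.cos(np.radians(-22))*a-np.sin(np.radians(-22))*b,.067+np.sin(np.radians(-22))*a+np.cos(np.radians(-22))*b,.085]) for a,b in((.008,.015),(-.008,.015),(-.008,-.015),(.008,-.015))]
pts=((np.array(pts)-q+[60,75]+.5)*4).astype(int);cv2.polylines(c,[pts],True,(255,0,0),1)
cv2.imwrite("pics/pocket.png",c)
E
```

```text
13.0 [0.4561 0.0622 0.2044] yaw_y -22.33 zz -1.0 F [ 1.2 -0.1 -1. ] M [-0.01 -0.04 -0.  ] w 0.252 g 59.57320690155029 [-0.4   0.61  0.33  1.93 -0.31  0.65 -0.26]
tip px [253.24288964 172.71388119] pocket px [252.54636678 178.14903688]
```

View pics/pocket.png

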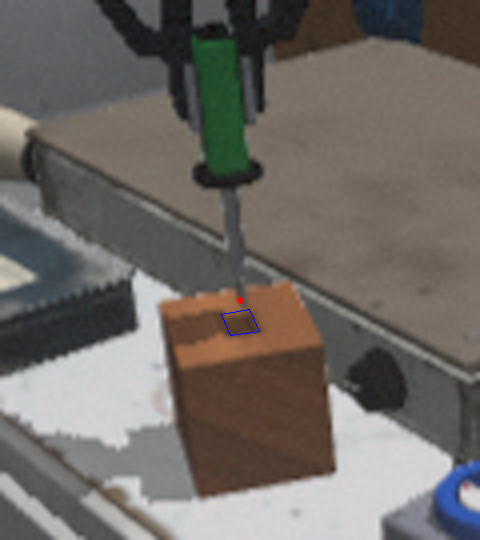

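The blue outline lies on the dark pocket at crop pixel (240,322), which confirms the pocket position. The tip needs to go 4 mm in +y, then down.

>>> step_arm([
  {"tx": 0,"ty": 4.3,"tz": 0,"roll": 0.3,"fingers": 0},
  {"tx": 0,"ty": 0,"tz": 0,"roll": 0,"fingers": 0},
  {"tx": 0,"ty": 0,"tz": -8,"roll": 0,"fingers": 0},
  {"tx": 0,"ty": 0,"tz": -8,"roll": 0,"fingers": 0},
  {"tx": 0,"ty": 0,"tz": -8,"roll": 0,"fingers": 0},
  {"tx": 0,"ty": 0,"tz": 0,"roll": 0,"fingers": 0},
])

```text
time_s: 13.8
ee_pos: [0.4559, 0.0672, 0.1801]
tool_rot: [-0.0, 0.829, 0.56, -0.001]
wrist_force: [0.2, 0.0, -0.7]
gripper_width: 0.248
grip_force: 59.6
```

```bash
python3 -c "from h import *;st()"
```

```text
13.8 [0.4559 0.0672 0.1801] yaw_y -21.94 zz -1.0 F [ 0.2  0.  -0.7] M [ 0.    0.04 -0.02] w 0.248 g 59.5730459690094 [-0.39  0.65  0.31  1.96 -0.34  0.58 -0.24]
```

Tip is 10 mm inside with no contact, so I'll continue down to z ≈ 0.115.

>>> step_arm([
  {"tx": 0,"ty": 0,"tz": -12,"roll": 0,"fingers": 0},
  {"tx": 0,"ty": 0,"tz": -12,"roll": 0,"fingers": 0},
  {"tx": 0,"ty": 0,"tz": -12,"roll": 0,"fingers": 0},
  {"tx": 0,"ty": 0,"tz": -12,"roll": 0,"fingers": 0},
  {"tx": 0,"ty": 0,"tz": -10,"roll": 0,"fingers": 0},
  {"tx": 0,"ty": 0,"tz": -4,"roll": 0,"fingers": 0},
  {"tx": 0,"ty": 0,"tz": -2.5,"roll": 0,"fingers": 0},
  {"tx": 0,"ty": 0,"tz": 0,"roll": 0,"fingers": 0},
])

```text
time_s: 14.8
ee_pos: [0.4562, 0.0673, 0.1164]
tool_rot: [-0.0, 0.829, 0.56, 0.0]
wrist_force: [-0.5, -1.1, -1.1]
gripper_width: 0.252
grip_force: 59.6
```

```bash
python3 -c "from h import *;st()"
```

```text
14.8 [0.4562 0.0673 0.1164] yaw_y -21.93 zz -1.0 F [-0.5 -1.1 -1.1] M [-0.03 -0.05  0.06] w 0.252 g 59.572978019714355 [-0.34  0.76  0.22  2.02 -0.4   0.4  -0.19]
```

>>> step_arm([
  {"tx": 0,"ty": 0,"tz": -1,"roll": 0,"fingers": 0},
  {"tx": 0,"ty": 0,"tz": 0,"roll": 0,"fingers": 0.5},
  {"tx": 0,"ty": 0,"tz": 0,"roll": 0,"fingers": 1},
  {"tx": 0,"ty": 0,"tz": 0,"roll": 0,"fingers": 1},
  {"tx": 0,"ty": 0,"tz": 0,"roll": 0,"fingers": 1},
  {"tx": 0,"ty": 0,"tz": 0,"roll": 0,"fingers": 1},
  {"tx": 0,"ty": 0,"tz": 20,"roll": 0,"fingers": 1},
  {"tx": 0,"ty": 0,"tz": 35,"roll": 0,"fingers": 1},
  {"tx": 0,"ty": 0,"tz": 35,"roll": 0,"fingers": 1},
  {"tx": 0,"ty": 0,"tz": 30,"roll": 0,"fingers": 1},
  {"tx": 0,"ty": 0,"tz": 0,"roll": 0,"fingers": 1},
])

```text
time_s: 16.18
ee_pos: [0.4567, 0.0675, 0.2368]
tool_rot: [0.0, 0.829, 0.56, 0.001]
wrist_force: [-0.4, 0.4, -0.7]
gripper_width: 1.001
grip_force: 0.0
```

```bash
python3 - <<'E'
from h import *
st();f=grab_frame("scene");q=np.array([252,172])
cv2.imwrite("pics/end.png",cv2.resize(f[q[1]-75:q[1]+60,q[0]-60:q[0]+90,::-1],None,fx=4,fy=4,interpolation=2))
E
```

```text
16.18 [0.4567 0.0675 0.2368] yaw_y -21.91 zz -1.0 F [-0.4  0.4 -0.7] M [-0.02  0.02 -0.02] w 1.001 g 0.0 [-0.43  0.56  0.37  1.88 -0.29  0.75 -0.28]
```

View pics/end.png

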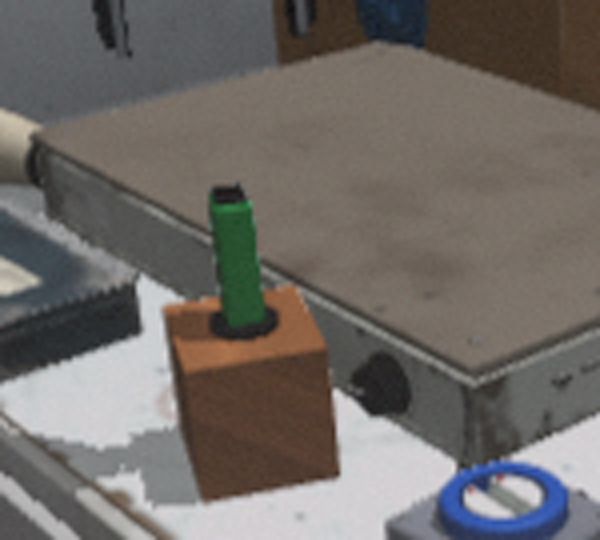

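The screwdriver stands upright with its guard seated on the stand at about (243,322). The gripper is clear and the blue switch is unmoved.

```bash
python3 -c "from plant import *;print(job_done())"
```

```text
the job is handed in; nothing more can be done
None
```

I turned the yellow-ringed switch about 90° clockwise to the bar mark, left the blue one alone, put the screwdriver back upright and fully down in its stand, and handed the job in after about 16 s; no verdict came back.

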